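# Refit the glass grinder's deck and hold its reset down

### The job

Put the glass grinder back into service: pick up its loose work deck by the rib, lower it without dropping it over the grinder's two locating pins until it lies flush on the rim with its small reset hole above the reset button, and let go of it. Then take the stylus out of its wooden block, reach its tip down through that hole and press the recessed reset button fully down, and finish while still gripping the stylus and holding the button down. Leave the tin, the bowl and the hammer where they are.

Things in the scene. Friction and masses are not known exactly. Their poses are not given: they have to be found in the camera images.
- grinder: Bench glass grinder, a grey plastic box 180 (x) x 150 (y) x 75 mm high, open on top, fixed to the bench, turned about z. Origin: centre of its underside, z up. Walls 8 mm thick; their rim, 75 mm up, carries the deck; the tray floor is 35 mm up. In its frame: pins at (-62, -48) and (56, 50) mm, grinding bit at (58, -6) mm, reset button at (-55, 36) mm.
- pin_a_top (a point): Top of a steel locating pin of the grinder, 94 mm above the bench. 10 mm in diameter above the rim; the top 8 mm tapers to 4 mm.
- pin_b_top (a point): Top of the other locating pin, same size.
- bit_top (a point): Top of the grinder's upright aluminium grinding bit, 19 mm in diameter, 106 mm above the bench. It does not turn.
- deck: The loose work deck: aluminium plate 180 (x) x 150 (y) x 8 mm, 0.3 to 0.55 kg, flat on the bench at the start. Origin: centre of its underside, z up. Through holes: 13 mm dia. at (-62, -48) and (56, 50) mm for the pins, 36 mm at (58, -6) mm for the bit, 18 mm at (-55, 36) mm for the reset. Seated, its frame coincides with the grinder's but 75 mm higher; it fits only this way round.
- deck_rib (a point): Point in the middle of the deck's black upright rib, to grip it by: 56 mm long along the deck's x, 12 mm thick along its y, from 8 to 44 mm above the plate's underside. This point is 32 mm above the underside, a good height for the point between the finger pads. Axes as the deck's.
- deck_hole (a point): Centre of the deck's 18 mm reset hole, at the plate's top face.
- reset_button (a joint): Travel of the grinder's reset button, m: 0 when up, 0.006 fully down. It springs back when let go. About 1.8 N starts it and 6 N takes it fully down.
- reset_button_top (a point): Centre of the top of the reset button, a white round plunger 20 mm in diameter that moves straight down, in a black collar on the tray floor. Up, its top is 57 mm above the bench, so 26 mm below the top face of the seated deck.
- stylus: The stylus, 0.08 kg, 145 mm long: steel rod 8 mm in diameter and 75 mm long, then a steel collar 28 mm in diameter and 5 mm thick, then a round wooden handle 20 mm in diameter and 65 mm long. Origin: the tip, on the axis; z runs up towards the handle. It starts upright in its block, collar on the block's top, tip 10 mm above the bench.
- stylus_grip (a point): Point on the stylus's axis, 115 mm up from the tip, 35 mm above the collar's underside and 30 mm below the handle's top: where to grip it.
- block: Wooden block 70 x 70 x 85 mm, fixed, with an upright hole 12 mm in diameter and 80 mm deep in the middle of its top, which holds the stylus. Origin: centre of its underside. The stylus must rise 75 mm to leave it. It may stand on either side of the grinder, with the deck on the other.
- tin: Bystander: open square steel tin, 75 x 75 x 95 mm, loose. Origin: centre of its underside.
- bowl: Bystander: round yellow plastic bowl, 110 mm across, 50 mm high, loose. Origin: centre of its underside.
- hammer: Bystander: hammer with a black handle, 260 mm long, lying on the bench, loose. Origin: underside, half-way along; the handle runs along its x.
Mind the look-alikes: they are no part of the job. Leave any yellow look-alike of the grinder alone. Leave any orange look-alike of the stylus alone.

How it is judged:
On the way, in this order (a step that is already met when the one before it is completed fails the run):
1. the deck lies flush on the grinder over its pins, and has been let go (z of deck in the frame of grinder between 0.072 and 0.0775 m and horizontal distance between deck_hole and reset_button_top below 0.004 m and angle between the z axis of deck and the z axis of grinder, either way round below 0.02 rad and contact force between the fingers and deck below 0.2 N and linear speed of deck below 0.02 m/s), for 0.2 s.
2. the stylus is gripped and out of its block (contact force between the fingers and stylus above 2 N and z of stylus in the frame of block above 0.08 m), for 0.1 s.
At the end, for the whole second after the job is handed in: Deck flush on the rim (within 2.5 mm and 0.02 rad), reset hole within 4 mm of the button; button at least 4.5 of its 6 mm down, pushed by the stylus tip with over 2 N through the hole; stylus within 0.35 rad of upright and gripped by the fingers, all through the last second (z of deck in the frame of grinder between 0.072 and 0.0775 m and horizontal distance between deck_hole and reset_button_top below 0.004 m and angle between the z axis of deck and the z axis of grinder, either way round below 0.02 rad and value of joint reset_button above 0.0045 m and contact force between stylus and reset_button above 2 N and contact force between the fingers and stylus above 2 N and horizontal distance between stylus and reset_button_top below 0.012 m and angle between stylus's own z axis and vertical below 0.35 rad); the arm keeps its last pose, push and grip.
It fails at once if the deck is dropped onto the grinder (falls onto it faster than 0.4 m/s) (horizontal distance between deck and grinder below 0.03 m and z of deck in the frame of grinder below 0.1 m and linear speed of deck above 0.4 m/s).
It fails at once if a bystander (tin, bowl or hammer) is moved more than 30 mm (distance of any of tin, bowl, hammer from where it was at the start of the episode above 0.03 m).
It also fails if it takes over 69 s, if anything falls off the work surface, if the arm or the gripper's body presses on something with over 40 N, if the wrist force passes 120 N, or if a joint passes its speed limit or range.

### The arm

A 7-joint arm with a two-finger parallel gripper is mounted at the origin on the work surface. World frame = base frame: x ahead of the robot, y to its left, z up, the work surface at z = 0. Lengths are in m, angles in rad, forces in N, time in s.
With the tool pointing down it reaches from about 0.35 to 0.775 m from the base axis. Payload 3.1 kg.
Tool frame: the origin (TCP) lies midway between the tips of the shut fingers; the grasp point (between the pads) lies arm.hold_point_z behind it (arm.hold_point_z is the distance from the TCP to the grasp point, in m); z points along the fingers, y is the line along which they close (so a half turn about z gives the same grasp; the last joint's range is limited). The gripper opens to 85 mm and grips with 20 to 120 N. Pads are 22 mm wide; open, the fingers measure 114 mm over their backs; the gripper's body (76 mm by 85 mm) begins 54 mm behind the grasp point. The pads swing forward as they close: fully open they stand 13 mm farther back than shut.
Start: joints at [-1.205, 0.311, 0.014, 1.512, -0.004, 1.319, -0.027], TCP at [0.218, 0.505, 0.207] pointing down, gripper open.
Joint ranges: [-2.7, 2.7], [-0.3, 1.91], [-1.27, 1.3], [0.12, 2.57], [-1.44, 4.58], [0.2, 2.03], [-3.05, 3.05]. Speed limits (rad/s): [2.79, 2.79, 3.14, 3.14, 3.14, 3.14, 3.14].

### API

Orientations are given as [roll, pitch, yaw] about the fixed x, y, z axes, in that order (R = Rz(yaw) Ry(pitch) Rx(roll)).
In Python, from cell import arm gives the robot as it stands. Calls block until the motion is done:
- arm.move_ptp(position, orientation): joint-space move of the TCP to a pose.
- arm.line_to(position, orientation=None, rate=0.15): straight line of the TCP; orientation=None keeps the orientation; rate is the mean speed in m/s.
- arm.move_joints(angles): joint-space move.
- arm.gripper_to(opening, grip_force=None): finger opening in m; grip_force is the grip in N (None keeps the last); returns when the fingers have stopped.
- arm.hold(seconds).
- arm.solve_ik(position, orientation): joint angles nearest the present ones, or None.
- arm.read_camera(name): name is "side" or "top"; returns a dict with "img" (400x640x3 uint8, blue, green, red), "camera_matrix" (3x3 intrinsics, pixels), "k1" (the pictures are not rectified: a ray, as slopes to the right and down, at radius r is drawn at 1 + k1 r^2 times it, then the intrinsics apply), "R" (3x3) and "t" (3): a world point X has camera coordinates R X + t. Camera axes: x right, y down, z forward; pixel columns grow to the right and rows downward; lengths in m; the calibration is good to about 2 mm. A picture is of the moment at which its call begins. There is no depth.
A pose or a line that the arm cannot do raises arm.Unreachable and nothing moves.
- arm.finish_job(): hands the job in; it is judged then, once.
Trained networks look in a picture, given as the dict that the camera call returned (one of the last four; its "shot" number tells which), for a name from the list of things; names that differ only in an ending like _2 or _b are one class to them, and where a whole thing is asked for, a point or a joint stands for the part that bears it (a point fixed in the world has none). Each returns a list of dicts, best first, with "confidence" (0 to 1); they miss things now and then, are a little off and sometimes report something else, mostly with a low value. They report only what shows in the picture. A call takes as long as a camera call. They do not tell look-alikes from the thing itself.
- arm.search_frame(thing, picture): "position" ([x, y, z] in m, in world coordinates, good to about 4 mm: the middle of the surface that is visible of it).
Readings, each from a call of its own:
- arm.get_t(): time.
- arm.get_joint_pos(): joint angles.
- arm.get_qvel(): joint speeds.
- arm.get_effort(): joint torques, N m.
- arm.get_eef_pos(): TCP position.
- arm.get_ee_rot(): TCP orientation.
- arm.get_ft_force(): force on the tool from outside, world axes, zero at the start.
- arm.get_moment(): the same for the moment, N m.
- arm.get_width(): finger opening in m.
- arm.get_finger_force(): force on a finger pad.
Only numpy, scipy, OpenCV 4.12 (cv2) and the standard library are available. Lean on these libraries where they do the work, as an engineer would, in place of code of your own. Each camera call takes 0.05 s, during which the arm holds its last target. There are 200 camera calls.

## Working session

There is one attempt and no reset: what is moved stays moved. The work goes in short steps, each a Python script; the robot and the scene stay as the last script left them, time stands still between calls to the robot, and variables do not carry over. Pictures are saved under pics/ and viewed, at most 10 in all, crops included, and the job is handed in when it is done.

```bash
mkdir -p pics; ls; python3 - <<'E'
from cell import arm
import cv2
print(arm.hold_point_z, arm.get_t(), arm.get_eef_pos(), arm.get_ee_rot())
for n in ("top","side"):
    p=arm.read_camera(n); cv2.imwrite(f"pics/{n}0.png",p["img"])
    print(n,p["camera_matrix"].tolist(),p["k1"],p["R"].tolist(),p["t"].tolist())
    for th in ["grinder","pin_a_top","bit_top","deck","deck_rib","deck_hole","reset_button_top","stylus","stylus_grip","block","tin","bowl","hammer"]:
        print(th,[(d["position"] if isinstance(d["position"],list) else d["position"].round(4).tolist(),round(d["confidence"],2)) for d in arm.search_frame(th,p)][:4])
print(arm.get_t())
E
```

```text
pics
0.0187 0.0 [0.21778345 0.50416023 0.20579712] [-3.13917641e+00  1.01512328e-04  2.73392282e+00]
top [[373.21176688676616, 0.0, 311.40176648573333], [0.0, 373.21176688676616, 196.75615114262058], [0.0, 0.0, 1.0]] -0.05702997087291434 [[-0.02390373500212045, -0.9996830894697297, -0.007895066890458444], [-0.9881617560250658, 0.024823888818161662, -0.1513939182180129], [0.15154192615381143, 0.004182723060394684, -0.9884419808190024]] [0.0666751644779113, 0.5080037716659308, 0.9965771253239946]
grinder [([0.5424, 0.0141, 0.0315], 0.93), ([0.2625, 0.2754, 0.0339], 0.81), ([0.4461, -0.2628, 0.0092], 0.46)]
pin_a_top [([0.2597, 0.2691, 0.0399], 0.94), ([0.5426, 0.0168, 0.0339], 0.64)]
bit_top [([0.5407, 0.0138, 0.0363], 0.87), ([0.263, 0.2761, 0.0328], 0.81)]
deck [([0.4486, -0.2622, 0.0082], 0.63), ([0.5431, 0.0132, 0.0395], 0.16)]
deck_rib [([0.4474, -0.261, 0.0069], 0.76)]
deck_hole [([0.4502, -0.2604, 0.0067], 0.74)]
reset_button_top [([0.4911, 0.0528, 0.0523], 0.53), ([0.2061, 0.3064, 0.0572], 0.43)]
stylus [([0.4306, 0.3697, 0.1172], 0.69), ([0.5392, 0.2945, 0.1172], 0.66), ([0.45
[... 867 characters left out ...]
5404, 0.0477, 0.0446], 0.71), ([0.2689, 0.2806, 0.0407], 0.71), ([0.4537, -0.2493, 0.0058], 0.64)]
deck [([0.4505, -0.2536, 0.0075], 0.62)]
deck_rib [([0.4507, -0.2498, 0.0127], 0.96)]
deck_hole [([0.4505, -0.2496, 0.0078], 0.76)]
reset_button_top [([0.7252, 0.2769, 0.062], 0.75), ([0.2097, 0.3094, 0.0553], 0.41)]
stylus [([0.4542, 0.2869, 0.1203], 0.8), ([0.4353, 0.3845, 0.1018], 0.8), ([0.5418, 0.3039, 0.1005], 0.67)]
stylus_grip [([0.4301, 0.3826, 0.101], 0.92), ([0.5439, 0.3056, 0.1002], 0.66), ([0.457, 0.2829, 0.1243], 0.5)]
block [([0.462, 0.3088, 0.0725], 0.83)]
tin [([0.7265, 0.2775, 0.0611], 0.86)]
bowl [([0.7298, -0.2793, 0.0332], 0.91)]
hammer [([0.7636, 0.0065, 0.0233], 0.6)]
1.4
```

View pics/top0.png

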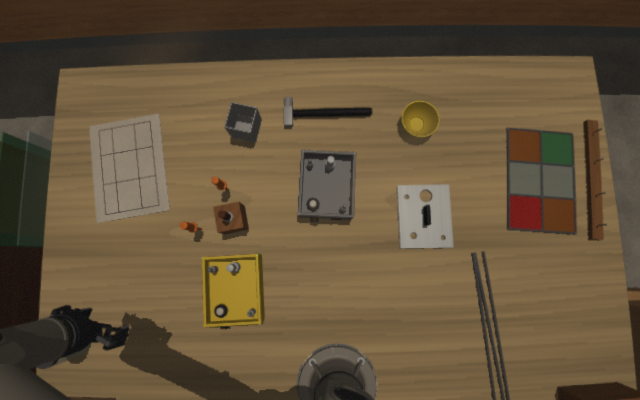

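View pics/side0.png

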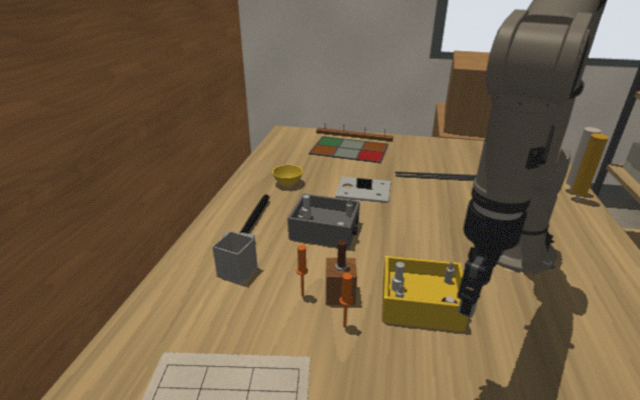

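The top view shows the grey grinder at (327,185), with its bit at (331,160) and button at (313,204). The deck is at (425,216), with the big hole at (426,196) and the reset hole at (414,236). The stylus is in its block at (229,217), and the look-alikes are yellow and orange. In the side view the stylus handle is at (342,252). I'll project models into enlarged crops next.

```bash
cat > h.py <<'E'
from cell import arm
import cv2, numpy as np
from scipy.optimize import least_squares
def proj(p,X):
    d=np.array([p["k1"],0,0,0,0.]);  rv=cv2.Rodrigues(np.array(p["R"]))[0]
    return cv2.projectPoints(np.asarray(X,float).reshape(-1,3),rv,np.array(p["t"],float),np.array(p["camera_matrix"]),d)[0].reshape(-1,2)
def place(q,L,z0=0):   # q=(x,y,yaw), L local pts (m)
    L=np.asarray(L,float); c,s=np.cos(q[2]),np.sin(q[2])
    return np.c_[q[0]+c*L[:,0]-s*L[:,1], q[1]+s*L[:,0]+c*L[:,1], L[:,2]+z0]
def box(z): return [[.09,.075,z],[.09,-.075,z],[-.09,-.075,z],[-.09,.075,z]]
def circ(x,y,z,r): a=np.linspace(0,2*np.pi,17); return np.c_[x+r*np.cos(a),y+r*np.sin(a),0*a+z]
DECK=[box(.008)]+[circ(x,y,.008,r) for x,y,r in[(-.062,-.048,.0065),(.056,.05,.0065),(.058,-.006,.018),(-.055,.036,.009)]]+[[[a,b,.044] for a,b in[(.028,.006),(.028,-.006),(-.028,-.006),(-.028,.006)]]]
GR=[box(.075),circ(-.062,-.048,.094,.002),circ(.056,.05,.094,.002),circ(.058,-.006,.106,.0095),circ(-.055,.036,.057,.01)]
def draw(p,models,roi,k,fn):
    x,y,w,h=roi; im=cv2.resize(p["img"][y:y+h,x:x+w],None,fx=k,fy=k,interpolation=cv2.INTER_CUBIC)
    for q,M,z0,col in models:
        for L in M:
            u=(proj(p,place(q,L,z0))-[x-.5,y-.5])*k
            cv2.polylines(im,[np.round(u).astype(np.int32)],True,col,1)
    cv2.imwrite(fn,im)
E
python3 - <<'E'
from h import *
p=arm.read_camera("top"); img=p["img"]
g=cv2.cvtColor(img,cv2.COLOR_BGR2GRAY)
sub=g[170:262,385:465]; 
print(np.percentile(sub,[5,50,95]))
m=(sub>150).astype(np.uint8)
n,l,st,c=cv2.connectedComponentsWithStats(m); k=1+np.argmax(st[1:,4]); m=(l==k).astype(np.uint8)
cs=cv2.findContours(m,cv2.RETR_EXTERNAL,cv2.CHAIN_APPROX_NONE)[0]
r=cv2.minAreaRect(max(cs,key=cv2.contourArea)); print(st[k],r)
C=cv2.boxPoints(r)+[385,170]
# grow by half pixel about the centre (pixel centres -> edges)
ctr=C.mean(0); C=ctr+(C-ctr)*(1+1/np.array(r[1]).mean())
def f(q):
    u=proj(p,place(q,box(.008))); 
    return np.concatenate([u[i]-C[np.argmin(np.linalg.norm(C-u[i],axis=1))] for i in range(4)])
s=least_squares(f,[.449,-.261,0]); print("deck",s.x,np.abs(s.fun).max())
qg=[.542,.014,s.x[2]]
np.save("deck0.npy",s.x)
draw(p,[(s.x,DECK,0,(0,0,255))],(385,165,90,100),6,"pics/d.png")
draw(p,[(qg,GR,0,(0,0,255))],(285,135,90,100),6,"pics/g.png")
a=cv2.imread("pics/d.png");b=cv2.imread("pics/g.png");cv2.imwrite("pics/dg.png",cv2.resize(np.hstack([a,b]),(800,444),interpolation=cv2.INTER_AREA))
E
```

```text
[ 94. 115. 156.]
[  13   16   30   61 1178] ((26.536582946777344, 45.82927322387695), (62.28338623046875, 25.840980529785156), 83.6598129272461)
deck [ 0.45366692 -0.22944981  0.06670167] 13.794036469953653
```

View pics/dg.png

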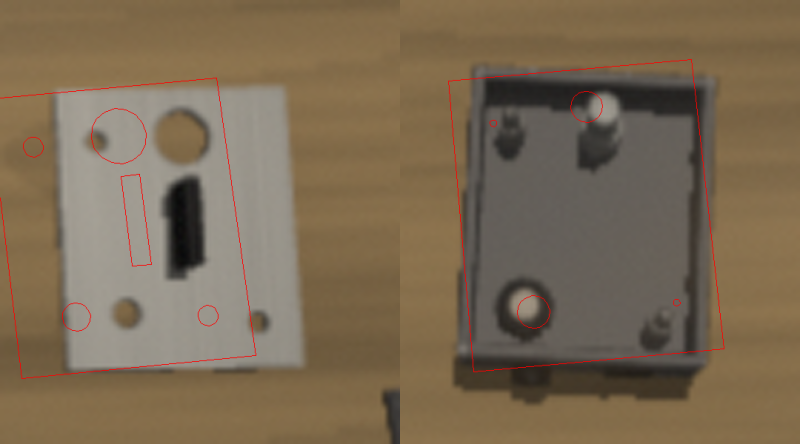

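The left panel shows the deck with its corners and four holes clear. The right panel shows the grinder rim, with the bit top at (603,107), the button at (525,304), and pin tops near (508,112) and (664,316). My threshold fit was poor, so I'll fit to these readings instead.

```bash
python3 - <<'E'
from h import *
p=arm.read_camera("top"); S=800/1080*6
dv=np.array([[55,92],[284,86],[304,366],[70,370],[181.5,136],[96,140],[126.5,313],[259,322]])/S+[385-.5,165-.5]
dl=box(.008)+[[.058,-.006,.008],[.056,.05,.008],[-.055,.036,.008],[-.062,-.048,.008]]
gv=(np.array([[473,66],[716,78],[704,364],[457,355],[603,106],[525,304],[508,112],[664,316]])-[400,0])/S+[285-.5,135-.5]
gl=box(.075)+[[.058,-.006,.106],[-.055,.036,.057],[.056,.05,.094],[-.062,-.048,.094]]
out=[]
for n,v,l,q0 in(("deck",dv,dl,[.449,-.261,0]),("gr",gv,gl,[.54,.014,0])):
    s=least_squares(lambda q:(proj(p,place(q,l))-v).ravel(),q0,loss="soft_l1"); out.append(s.x)
    print(n,s.x,(proj(p,place(s.x,l))-v).round(2).tolist())
np.save("q.npy",out)
draw(p,[(out[0],DECK,0,(0,0,255))],(385,165,90,100),6,"pics/d.png")
draw(p,[(out[1],GR,0,(0,0,255))],(285,135,90,100),6,"pics/g.png")
a=cv2.imread("pics/d.png");b=cv2.imread("pics/g.png");cv2.imwrite("pics/dg2.png",cv2.resize(np.hstack([a,b]),(800,444),interpolation=cv2.INTER_AREA))
# side-camera check
ps=arm.read_camera("side")
draw(ps,[(out[0],DECK,0,(0,0,255)),(out[1],GR,0,(0,255,0))],(270,165,130,90),6,"pics/s2.png")
# stylus axis: search in both
for pp in(p,ps): print([(np.round(d["position"],4),d["confidence"]) for d in arm.search_frame("stylus",pp)])
E
```

```text
deck [ 0.45246731 -0.26648309 -0.00658252] [[-0.07, -0.44], [-0.01, 0.01], [-0.04, -0.2], [-0.21, 0.1], [0.12, 0.13], [0.01, 0.28], [0.2, 0.13], [-0.01, -0.05]]
gr [ 0.54167644  0.01213954 -0.07421373] [[-0.27, -0.44], [-0.08, -0.55], [0.46, 0.77], [-0.38, 0.02], [0.08, 0.46], [-0.33, 0.1], [0.25, -0.02], [0.26, -0.3]]
[(array([0.3527, 0.4021, 0.0575]), 0.6), (array([0.512 , 0.3258, 0.0958]), 0.47), (array([0.4507, 0.2702, 0.1331]), 0.46), (array([0.5409, 0.013 , 0.0332]), 0.33)]
[(array([0.4526, 0.2851, 0.1208]), 0.76), (array([0.3311, 0.42  , 0.0184]), 0.72), (array([0.4973, 0.359 , 0.0847]), 0.66)]
```

View pics/dg2.png

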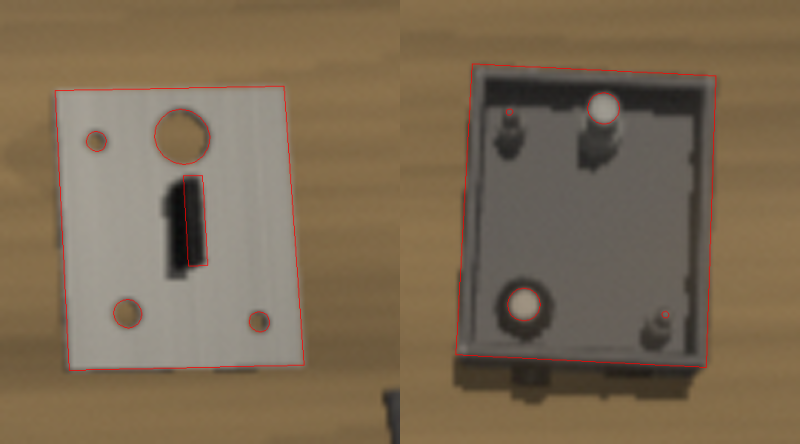

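View pics/s2.png

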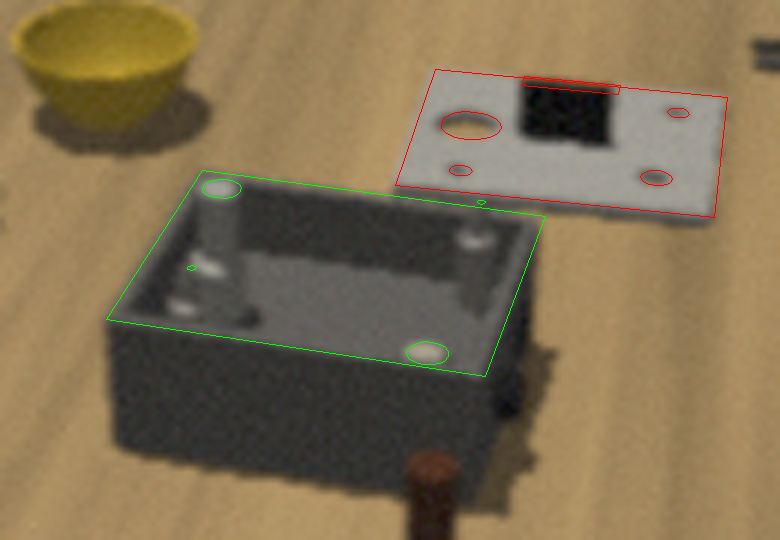

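Both models now overlay the picture to within half a pixel, and the side view agrees. The orange look-alikes seem to have moved between readings, so I'll look at the stylus area again.

```bash
python3 - <<'E'
from h import *
p=arm.read_camera("top"); s=arm.read_camera("side"); print(arm.get_t())
q=[.4525,.272,0]
B=[[[a,b,.085] for a,b in[(.035,.035),(.035,-.035),(-.035,-.035),(-.035,.035)]],circ(0,0,.155,.01),circ(0,0,.09,.014)]
draw(p,[(q,B,0,(255,255,0))],(150,160,130,130),3,"pics/a.png")
draw(s,[(q,B,0,(255,255,0))],(280,225,100,97.5.__int__()),4,"pics/b.png")
a=cv2.imread("pics/a.png");b=cv2.imread("pics/b.png")
cv2.imwrite("pics/blk.png",np.hstack([a,cv2.copyMakeBorder(b,0,390-b.shape[0],0,0,0)]))
print(a.shape,b.shape)
E
```

```text
1.75
(390, 390, 3) (388, 400, 3)
```

View pics/blk.png

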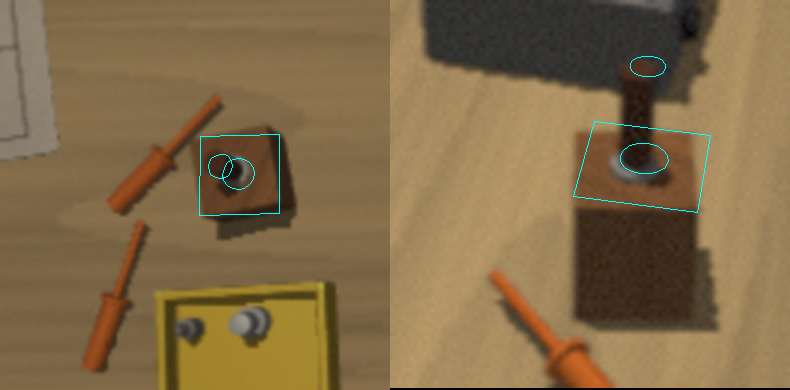

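Both orange look-alikes have toppled and now lie on the bench clear of the block. The stylus handle top is at (641,70) and its collar at (632,165) in the side crop. I'll solve its position from these, then pick up the deck and hold it above the grinder.

```bash
python3 - <<'E'
from h import *
p=arm.read_camera("top"); s=arm.read_camera("side")
v=np.array([[641,70],[632,165]]); vs=(v-[390,0])/4+[279.5,224.5]
vt=np.array([[237,172]])/3+[149.5,159.5]
f=lambda q:np.r_[(proj(s,[[q[0],q[1],.155],[q[0],q[1],.09]])-vs).ravel(),(proj(p,[[q[0],q[1],.09]])-vt).ravel()]
r=least_squares(f,[.45,.27]); print("stylus",r.x,r.fun.round(2)); np.save("sty.npy",r.x)
qd,qg=np.load("q.npy")
print(arm.get_eef_pos(),arm.get_joint_pos().round(3))
# rib thickness along deck y -> tool y along deck y: yaw options
H=arm.hold_point_z
cand=[]
for y in(qd[2],qd[2]+np.pi):
    yaw=(y+np.pi)%(2*np.pi)-np.pi
    for nm,pos in(("deck",[qd[0],qd[1],.15]),("gr",[qg[0],qg[1],.22])):
        j=arm.solve_ik(pos,[np.pi,0,yaw]); print(nm,yaw,None if j is None else np.round(j,2))
E
```

```text
stylus [0.45612721 0.27566997] [-0.23 -0.22  1.14 -0.95 -1.   -0.86]
[0.21807979 0.50494268 0.20688898] [-1.205  0.311  0.014  1.511 -0.004  1.319 -0.027]
deck -0.006582519758633332 [-0.21  0.41  0.95  1.7  -0.36  1.22 -0.75]
gr -0.006582519758633332 [-0.61  0.34  0.75  1.53 -0.24  1.36 -1.42]
deck 3.13501013383116 [-0.29  0.47  1.1   1.7  -0.44  1.25  2.47]
gr 3.13501013383116 [-0.46  0.31  0.53  1.53 -0.16  1.35  1.65]
```

```bash
python3 - <<'E'
from h import *
qd,qg=np.load("q.npy"); D=[np.pi,0,qd[2]]
arm.line_to([.23,.45,.30],rate=.25)
arm.move_ptp([qd[0],qd[1],.15],D)
print(arm.get_t(),arm.get_eef_pos())
arm.gripper_to(.06)
arm.line_to([qd[0],qd[1],.0138],rate=.12)
arm.gripper_to(0.0,grip_force=90)
print("w",arm.get_width(),arm.get_finger_force(),arm.get_ft_force(),arm.get_eef_pos())
arm.line_to([qd[0],qd[1],.19],rate=.1)
print("w",arm.get_width(),arm.get_ft_force(),arm.get_moment(),arm.get_eef_pos())
G=[np.pi,0,qg[2]]
arm.line_to([qg[0],qg[1],.19],G,rate=.12)
arm.hold(.3); print(arm.get_t(),arm.get_eef_pos(),arm.get_ee_rot())
p=arm.read_camera("top"); s=arm.read_camera("side")
z=.19-.0138
im=[]
draw(p,[(qg,DECK,z,(0,0,255)),(qg,GR,0,(0,255,0))],(280,120,100,100),4,"pics/a.png")
draw(s,[(qg,DECK,z,(0,0,255)),(qg,GR,0,(0,255,0))],(270,130,100,100),4,"pics/b.png")
cv2.imwrite("pics/held.png",np.hstack([cv2.imread("pics/a.png"),cv2.imread("pics/b.png")]))
E
```

```text
5.1333 [ 0.45341761 -0.26516894  0.15003024]
w 0.008304693230667707 88.36810827255249 [-1.05458161  0.79138341  6.17412063] [ 0.45277559 -0.26604688  0.01444874]
w 0.007941756656490509 [-0.33617066  0.11510876 -3.40556795] [-0.00644412 -0.01980833  0.02619361] [ 0.45208575 -0.26620024  0.18936053]
12.1083 [0.54164344 0.01201787 0.19001265] [ 3.14157752e+00  1.58803521e-05 -7.43792043e-02]
```

View pics/held.png

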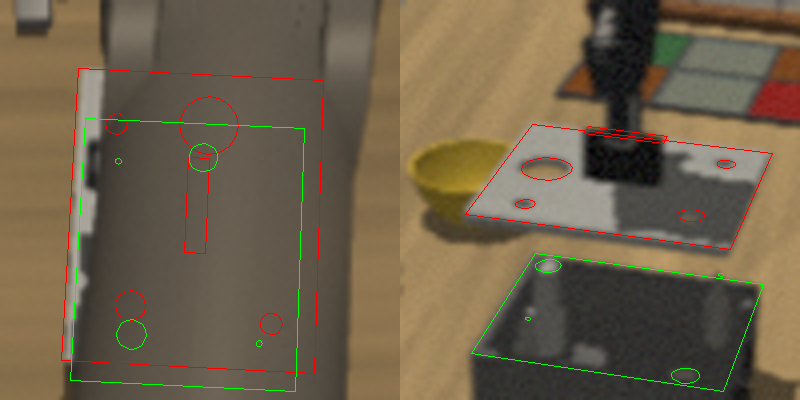

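The held deck matches its predicted outline in both views to about 1 mm. I'll lower it in small steps and check the force as it goes.

```bash
python3 - <<'E'
from h import *
qd,qg=np.load("q.npy")
arm.line_to([qg[0],qg[1],.113],rate=.1)
arm.hold(.2); f0=arm.get_ft_force(); print(f0.round(2))
for z in np.arange(.110,.0869,-.003):
    arm.line_to([qg[0],qg[1],z],rate=.03); f=arm.get_ft_force()-f0
    print(round(z,4),f.round(1),arm.get_moment().round(2),arm.get_eef_pos().round(4))
    if f[2]>12 or np.hypot(f[0],f[1])>20: break
print(arm.get_t())
s=arm.read_camera("side")
draw(s,[(qg,DECK,.075,(0,0,255))],(270,160,100,75),8,"pics/seat.png")
E
```

```text
[ 0.06 -0.7  -4.07]
0.11 [-0.9  1.   0.9] [-0.05 -0.03 -0.05] [0.5414 0.0122 0.1098]
0.107 [-0.2  1.3  0.5] [-0.01 -0.02  0.03] [0.5414 0.0121 0.1067]
0.104 [-0.2  0.5  0.5] [-0.03 -0.03 -0.02] [0.5414 0.0122 0.1037]
0.101 [0.6 1.7 0.2] [-0.01 -0.    0.09] [0.5414 0.0122 0.1007]
0.098 [-0.9  1.1  1.3] [0.   0.02 0.02] [0.5415 0.0123 0.0977]
0.095 [0.  1.3 0.8] [0.07 0.03 0.04] [0.5415 0.0122 0.0947]
0.092 [0.  1.2 1.6] [ 0.13 -0.03  0.03] [0.5415 0.0122 0.0917]
0.089 [0.  0.9 4.5] [ 0.15 -0.01 -0.03] [0.5424 0.0123 0.0895]
15.325
```

View pics/seat.png

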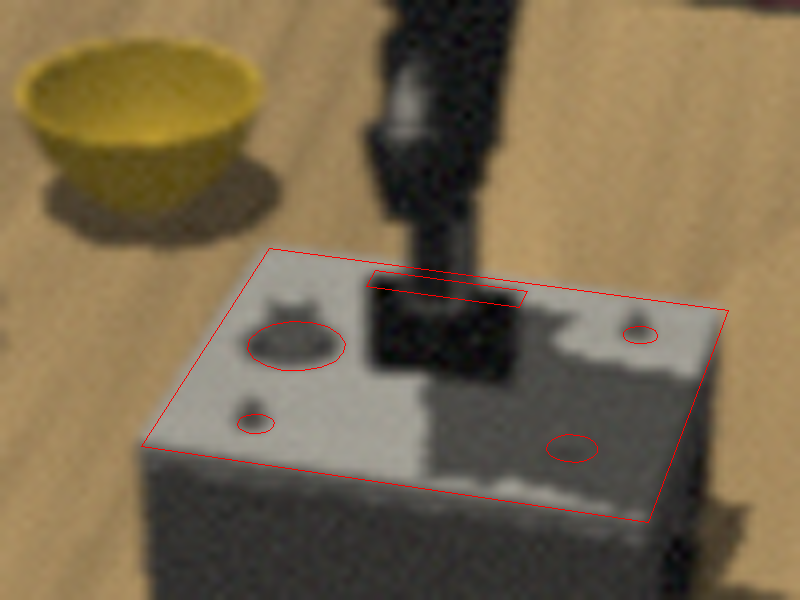

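The deck is seated flush, with its outline matching and the pins showing through their holes. Now I'll release it, back off, and look at the deck and stylus with the view clear.

```bash
python3 - <<'E'
from h import *
qd,qg=np.load("q.npy")
arm.line_to([qg[0],qg[1],.0885],rate=.03)
arm.gripper_to(.05); arm.hold(.3)
arm.line_to([qg[0],qg[1],.20],rate=.12)
arm.move_ptp([.42,-.2,.27],[np.pi,0,qg[2]])
p=arm.read_camera("top"); s=arm.read_camera("side"); print(arm.get_t())
st=np.load("sty.npy"); q=[*st,.2]
B=[[[a,b,.085] for a,b in[(.035,.035),(.035,-.035),(-.035,-.035),(-.035,.035)]],circ(0,0,.155,.01),circ(0,0,.09,.014)]
draw(p,[(qg,DECK,.075,(0,0,255))],(285,140,80,95),4,"pics/a.png")
draw(p,[(q,B,0,(255,255,0))],(205,190,50,60),8,"pics/b.png")
draw(s,[(q,B,0,(255,255,0))],(310,230,60,80),6,"pics/c.png")
I=[cv2.imread(f"pics/{c}.png") for c in"abc"]
h=max(i.shape[0] for i in I)
c=np.hstack([cv2.copyMakeBorder(i,0,h-i.shape[0],0,0,0) for i in I]); print([i.shape for i in I]); cv2.imwrite("pics/abc.png",cv2.resize(c,None,fx=.74,fy=.74,interpolation=cv2.INTER_AREA))
E
```

```text
18.575
[(380, 320, 3), (480, 400, 3), (480, 360, 3)]
```

View pics/abc.png

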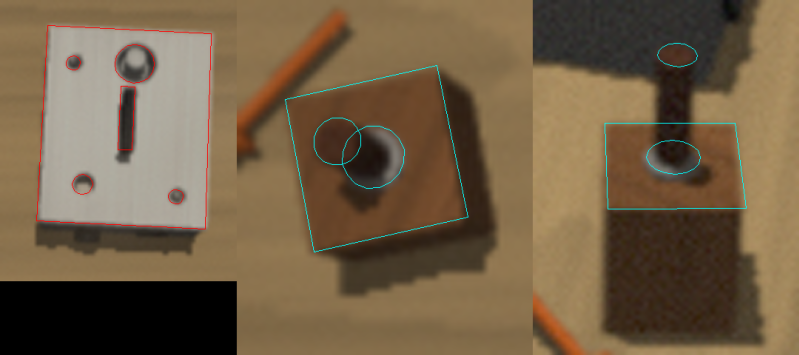

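The deck is seated flush with the white button visible through its reset hole, and the stylus model overlays its block within about 1 px. Next I'll grasp the stylus, lift it and look at its tip above the hole.

```bash
python3 - <<'E'
from h import *
qd,qg=np.load("q.npy"); st=np.load("sty.npy")-[.0005,0]
bt=place(qg,[[-.055,.036,.057]])[0]; print("button",bt)
for yaw in(0,.5,-.5,1.,-1.,1.57,-1.57):
    a=arm.solve_ik([*st,.2],[np.pi,0,yaw]);b=arm.solve_ik([bt[0],bt[1],.15],[np.pi,0,yaw]); print(yaw,None if a is None else a.round(2),None if b is None else b.round(2))
yaw=0; O=[np.pi,0,yaw]
arm.gripper_to(.07)
arm.move_ptp([.46,0,.30],O)
arm.move_ptp([*st,.22],O)
arm.line_to([*st,.1068],rate=.08)
arm.gripper_to(0,grip_force=60)
print("w",arm.get_width(),arm.get_finger_force(),arm.get_ft_force())
arm.line_to([*st,.245],rate=.1); print("w",arm.get_width(),arm.get_finger_force(),arm.get_ft_force(),arm.get_eef_pos(),arm.get_t())
arm.line_to([bt[0],bt[1],.245],rate=.12); arm.hold(.3)
p=arm.read_camera("top"); s=arm.read_camera("side"); print(arm.get_eef_pos(),arm.get_t())
M=[circ(0,0,.0,.004),circ(0,0,.075,.014),[[0,0,0],[0,0,.075]]]
z=.245-.1063+.010
draw(p,[([*bt[:2],0],M,z,(255,255,0)),(qg,DECK,.075,(0,0,255))],(270,150,80,110),5,"pics/a.png")
draw(s,[([*bt[:2],0],M,z,(255,255,0)),(qg,DECK,.075,(0,0,255))],(290,125,80,110),5,"pics/b.png")
cv2.imwrite("pics/tip.png",np.hstack([cv2.imread("pics/a.png"),cv2.imread("pics/b.png")]))
E
```

```text
button [0.48949707 0.05211846 0.057     ]
0 [-0.9   0.29  0.42  1.58 -0.12  1.29 -2.04] [-0.61  0.26  0.57  1.77 -0.15  1.16 -1.56]
0.5 [-1.04  0.31  0.61  1.59 -0.18  1.3  -1.48] [-0.58  0.25  0.53  1.77 -0.14  1.15 -1.08]
-0.5 [-0.82  0.28  0.31  1.58 -0.09  1.29 -2.57] [-0.62  0.26  0.59  1.77 -0.15  1.16 -2.06]
1.0 [-1.01  0.3   0.56  1.59 -0.17  1.3  -0.99] [-0.54  0.25  0.48  1.77 -0.12  1.15 -0.59]
-1.0 [-1.38  0.45  1.13  1.6  -0.41  1.36 -2.77] [-0.63  0.26  0.6   1.77 -0.16  1.16 -2.56]
1.57 [-0.97  0.3   0.5   1.59 -0.15  1.3  -0.44] [-0.5   0.24  0.43  1.77 -0.11  1.15 -0.03]
-1.57 [ 0.18  0.47 -1.08  1.54  0.42  1.38  2.21] [-1.01  0.39  1.13  1.78 -0.38  1.21 -2.91]
w 0.018326762268701946 58.43334138393402 [-0.36955343  0.15391068  0.96826869]
w 0.017982558205655433 58.48529934883118 [ 0.90589819 -0.48999968 -1.60116555] [0.45518015 0.27544685 0.24421386] 24.475
[0.48950386 0.05222361 0.24500517] 26.9083
```

View pics/tip.png

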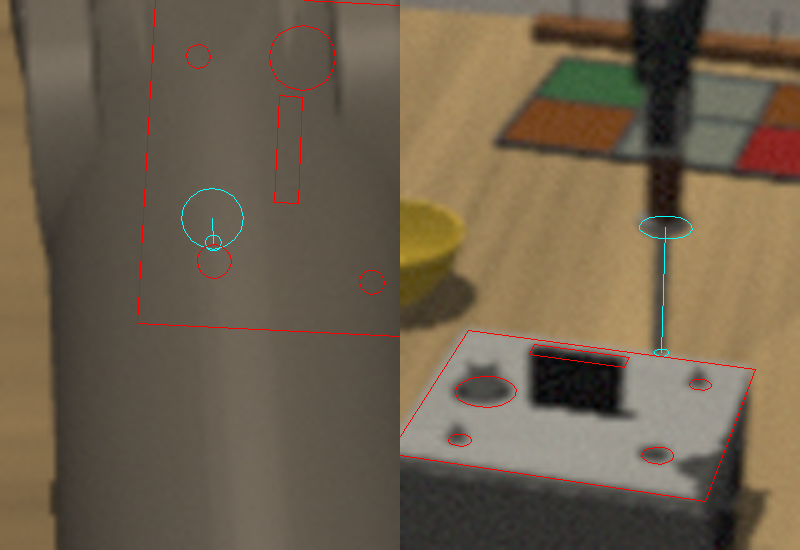

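The rod and tip at (660,352) coincide with the model. Next I'll go down through the hole, watching the force.

```bash
python3 - <<'E'
from h import *
qd,qg=np.load("q.npy"); bt=place(qg,[[-.055,.036,.057]])[0]
arm.line_to([bt[0],bt[1],.186],rate=.1); arm.hold(.3); f0=arm.get_ft_force(); print(f0.round(2))
for z in [.180,.177,.174,.17,.166,.162,.159,.157,.155,.153,.151,.149,.148,.147,.146,.145,.144,.143]:
    arm.line_to([bt[0],bt[1],z],rate=.03); arm.hold(.1)
    f=np.mean([arm.get_ft_force() for _ in range(3)],0)-f0
    print(z,f.round(1),arm.get_eef_pos().round(4))
    if f[2]>14 or np.hypot(f[0],f[1])>8 or (z>.16 and f[2]>4): break
print(arm.get_t(),arm.get_width(),arm.get_finger_force())
E
```

```text
[-0.53 -0.87 -0.98]
0.18 [0.6 1.8 0.2] [0.4895 0.0521 0.1799]
0.177 [0.5 0.5 0.1] [0.4895 0.0521 0.177 ]
0.174 [ 1.5  0.5 -0.3] [0.4895 0.0521 0.1739]
0.17 [1.1 0.4 1.5] [0.4895 0.0521 0.1699]
0.166 [-0.5  0.8 -0.3] [0.4895 0.0521 0.166 ]
0.162 [1.3 1.4 0.7] [0.4895 0.0521 0.162 ]
0.159 [1.1 1.4 0.7] [0.4894 0.0521 0.1589]
0.157 [0.3 0.4 0.3] [0.4895 0.0521 0.157 ]
0.155 [0.7 0.8 0.4] [0.4895 0.0521 0.155 ]
0.153 [ 1.  -0.1  2.2] [0.4899 0.0522 0.1533]
0.151 [0.9 1.1 3.6] [0.4898 0.0521 0.1512]
0.149 [0.7 1.  5.2] [0.4898 0.0521 0.1492]
0.148 [0.4 1.1 6.6] [0.4897 0.0521 0.1482]
0.147 [1.3 1.5 7.5] [0.49   0.0521 0.1475]
0.146 [ 0.5  0.  10.7] [0.4905 0.0521 0.1474]
0.145 [ 0.3  0.2 14.1] [0.4911 0.052  0.1472]
33.75 0.018298027714232844 60.27557909488678
```

The tip met the button at the predicted height. Force rose along the spring curve and bottomed out after about 6 mm, now at 14 N, so I'm handing in.

```bash
python3 - <<'E'
from h import *
arm.hold(.3); print(arm.get_ft_force().round(1),arm.get_finger_force()); print(arm.finish_job())
E
```

```text
[-1.2  0.5 13.1] 60.275598764419556
the job is handed in; nothing more can be done
None
```

I handed the job in at about 34 s with the deck flush on its pins and let go, and the gripped stylus holding the reset button fully down at about 14 N; the judge's verdict was not returned.

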